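Release the locked cutlery drawer with the dowel

TASK

The drawer with the green handle is held shut by a spring latch inside the white organiser. Take the wooden dowel from its stand, push its foot down through the green-ringed hole in the organiser's top until the latch lets go and the green drawer springs open, then stand the dowel back in its stand and let go of it. Do not push the dowel into the orange-ringed hole, which works the bottom drawer.

Things in the scene. Friction and masses are not known exactly. Their poses are not given: they have to be found in the camera images.
- dowel: plain pale round wooden dowel, 18 mm diameter, 200 mm long, about 50 g, standing upright and loose in its stand. Origin: centre of its lower end (the foot); +z runs up along it. The top 150 mm stand clear of the stand; grip it from above, about 150 mm above the foot.
- stand: dark wooden block, 80 x 80 x 60 mm high, fixed on the counter, left or right of the organiser (a lidded glass tumbler, 76 mm diameter, 122 mm high, stands on the other side). A round well, 38 mm diameter, 50 mm deep, is in the middle of its top (well floor 10 mm above the counter). Origin: centre of the block's underside, on the well's axis.
- green_hole (a point): centre of the green-ringed hole, level with the white organiser's top (140 mm high). Hole 38 mm diameter, top 10 mm thick; z up, x to the organiser's front (drawers slide out that way, away from the robot). The orange-ringed hole lies 160 mm away along -y. The latch's flat cap lies 22 mm below the top, under the hole; it moves down 20 mm to a stop, against 2 to 7.5 N, and springs back.
- green_drawer (a joint): middle drawer, green handle: 0 shut, grows as it slides out. The latch lets go after 10 mm of its cap's travel (dowel's foot 32 mm below the top; 42 mm is the stop); a spring then slides the drawer out to 0.145 m in about a second. The top drawer (grey handle; red plate, blue bowl, spoon) is fixed open by 115 mm above it, so the sprung green drawer shows 30 mm beyond it.
Mind the look-alikes: they are no part of the job. What is meant by the stand is not red or yellow, and is the smaller of those in its own colour.

How it is judged:
By the outcome, as a careful person would: the job done as asked, in the order asked, and still so for the second after the job is handed in, with the robot touching nothing.
It also fails if it takes over 45 s, if anything falls off the work surface, if the arm or the gripper's body presses on something with over 40 N, if the wrist force passes 120 N, or if a joint passes its speed limit or range.

ROBOT

A 6-joint arm with a two-finger parallel gripper is mounted at the origin on the work surface. World frame = base frame: x ahead of the robot, y to its left, z up, the work surface at z = 0. Lengths are in m, angles in rad, forces in N, time in s.
With the tool pointing down it reaches from about 0.25 to 0.8 m from the base axis. Payload 3.9 kg.
Tool frame: the origin (TCP) lies on the centre line of the jaws, within the pads' length; the fingertips stand 11 mm ahead of it and the grasp point (between the pads) lies 8 mm behind it; z points along the fingers, y is the direction in which the jaws open and shut (so a half turn about z gives the same grasp; the last joint's range is limited). The gripper opens to 85 mm and grips with 20 to 120 N. Pads are 22 mm wide; open, the fingers measure 114 mm over their backs; the gripper's body (76 mm by 85 mm) begins 54 mm behind the grasp point. The pads swing forward as they close: fully open they stand 13 mm farther back than shut.
Start: joints at [0, 0.26, -0.138, 1.173, 0, 1.571], TCP at [0.525, -0, 0.242] pointing down, gripper open.
Joint ranges: [-2.78, 2.78], [-0.83, 1.72], [-1.28, 1.37], [-1.9, 2.12], [-1.57, 1.48], [-3.14, 3.14]. Speed limits (rad/s): [2.57, 2.57, 3.14, 3.14, 3.14, 3.14].

INTERFACE

Orientations are given as a unit quaternion [x, y, z, w].
In Python, from rig import env gives the robot as it stands. The module is installed in compiled form; this text tells all that it offers.
- The arm moves only by the tool carry_out, never from a script. Its argument "moves" is a list of rows, each an object with "fingers": the finger opening in cm, from 0 to 8.54; "translation": the shift along the tool's x, y, z in cm, a list of three; "delta_rot": the turn, a rotation vector about the tool's x, y, z in degrees, a list of three. A call has 1 to 8 rows; each row is the pose to reach, as a shift and turn from the pose commanded when the call began, along the tool's axes at that moment; what a row does not reach only later rows make up. A row lasts 1/12 s, in which the tool goes at most 41.7 mm and 7.16 degrees, less where a joint would pass 70% of its speed; a pose out of reach is approached as far as the arm can. A call with a gripper value outside its range is refused whole. The fingers move at their own pace and stop on an object; "squeeze" is the grip in N (left out, the last holds). Time passes only in rows, so rows that repeat a pose let the fingers close. It gives the time, the measured TCP pose, the force and the opening at its end, in the units of the state.
- env.sense(): the state, without advancing time (a new reading comes with each control period).
- env.grab_frame(name): name is "scene" or "side" or "wrist"; returns the picture (400x640x3 uint8, blue, green, red); there is no depth.
- env.camera_info(name): a dict with "K" (3x3 intrinsics, pixels), "rvec" (rotation vector, rad) and "tvec" (3), from world to camera coordinates, as OpenCV has them. Camera axes: x right, y down, z forward; pixel columns grow to the right and rows downward; lengths in m; the calibration is good to about 2 mm. A picture is of the moment at which its call begins: read the wrist's pose just before it. camera_info takes no time and is no camera call; for the wrist camera it gives the pose at the moment of the call.
- env.finish_job(): hands the job in, once; it reports no verdict.
The state is a dict: "clock": time; "joints": joint angles; "joint_vel": joint speeds; "effort": joint torques, N m; "eef_pos": TCP position; "tool_rot": TCP orientation; "ft_force": force on the tool from outside, world axes, zero at the start; "moment": the same for the moment, N m; "gripper_width": finger opening in m.
Only numpy, scipy, OpenCV 4.12 (cv2) and the standard library are available. Lean on these libraries where they do the work, as an engineer would, in place of code of your own. Each camera call takes 0.05 s, during which the arm holds its last target. There are 200 camera calls.

## Working session

There is one attempt and no reset: what is moved stays moved. The work goes in short steps, Python scripts to look and compute and a tool call to move; the robot and the scene stay as the last step left them, time stands still between calls to the robot, and variables do not carry over. Pictures are saved under pics/ and viewed, about 8 in all and at most 12, crops included, and the job is handed in when it is done.

Besides the shell and the picture viewer there is one more tool, called as name(argument=value, ...) on one line, values as JSON. carry_out: Moves the arm, as the interface text tells. Its arguments: {"type":"object","properties":{"moves":{"type":"array","items":{"type":"object","properties":{"fingers":{"type":"number"},"translation":{"type":"array","items":{"type":"number"}},"delta_rot":{"type":"array","items":{"type":"number"}}}}},"squeeze":{"type":"number"}},"required":["moves"]}

```bash
mkdir -p pics
python3 - <<'E'
from rig import env
import cv2
s=env.sense();print(s)
for n in ("scene","side"):
    cv2.imwrite(f"pics/{n}0.png",env.grab_frame(n))
    i=env.camera_info(n);print(n,i)
E
```

```text
{'clock': 0.0, 'joints': array([ 1.36108991e-06,  2.60632606e-01, -1.39384343e-01,  1.17266682e+00,
       -1.87940342e-05,  1.57077877e+00]), 'joint_vel': array([ 0.00019981, -0.00041567, -0.00151034,  0.00039912,  0.00085509,
        0.00045938]), 'effort': array([-3.22425103e-04, -4.05677426e+01,  2.53926122e+01,  1.89446745e-02,
       -4.02533055e-05,  2.61086342e-05]), 'eef_pos': array([ 5.24346292e-01, -5.10119174e-06,  2.41486036e-01]), 'tool_rot': array([ 7.07099771e-01,  7.07113161e-01, -6.73951697e-04, -6.60673122e-04]), 'ft_force': array([ 0.2253342 ,  0.49496671, -0.39419633]), 'moment': array([-0.02295571,  0.04335601, -0.0147163 ]), 'gripper_width': 0.08503656622521429}
scene {'K': array([[420.04789829,   0.        , 315.24727429],
       [  0.        , 420.04789829, 196.37608781],
       [  0.        ,   0.        ,   1.        ]]), 'rvec': array([ 1.33719389,  1.93536266, -1.06546512]), 'tvec': array([ 0.08351467, -0.15310053,  1.73255532])}
side {'K': array([[465.63381808,   0.        , 310.41813021],
       [  0.        , 465.63381808, 205.26686166],
       [  0.        ,   0.        ,   1.        ]]), 'rvec': array([ 0.55706109, -2.71346516,  1.16072147]), 'tvec': array([0.48232889, 0.16291314, 1.44483875])}
```

View pics/scene0.png

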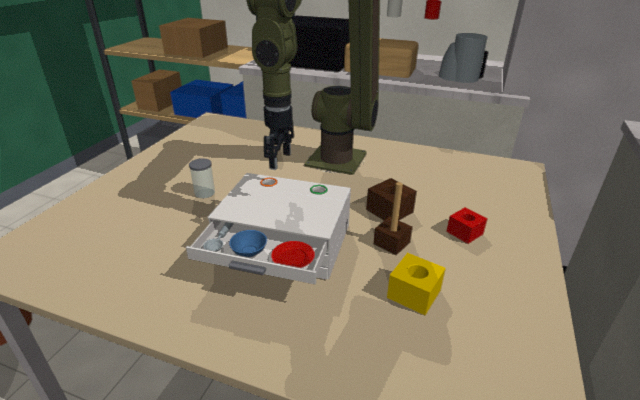

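View pics/side0.png

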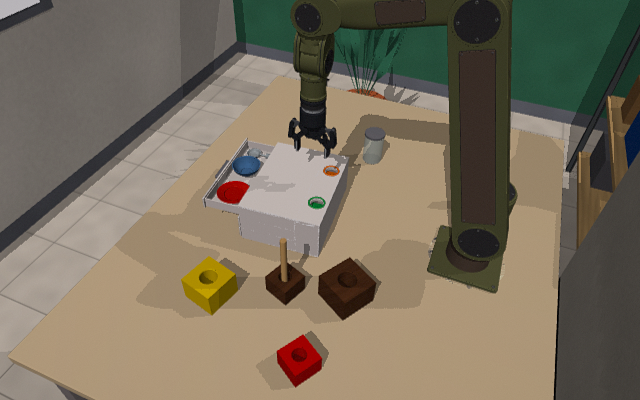

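The scene shows two dark blocks: the smaller at scene (393,236) / side (285,283) has the dowel in it, and the larger is at scene (391,200) / side (347,288). Red and yellow ones are excluded, so the smaller dark one fits. The green ring is at scene (318,189) / side (317,203), and the orange ring at scene (268,182) / side (331,171). I'll confirm this in an enlarged crop.

Run:
```python
import cv2,numpy as np
a=cv2.imread("pics/scene0.png");b=cv2.imread("pics/side0.png")
z=lambda im,x,y,w,h,f:cv2.resize(im[y:y+h,x:x+w],None,fx=f,fy=f,interpolation=cv2.INTER_CUBIC)
c=np.hstack([z(a,360,175,80,80,5),z(b,245,232,80,80,5)])
d=np.hstack([z(a,278,175,80,40,5),z(b,277,180,80,40,5)])
cv2.imwrite("pics/crop1.png",np.vstack([c,d]))
# ring centroids
for n,im in(("scene",a),("side",b)):
    h=cv2.cvtColor(im,cv2.COLOR_BGR2HSV)
    for c,lo,hi in(("green",(50,110,60),(85,255,255)),("orange",(5,130,120),(15,255,255))):
        m=cv2.inRange(h,lo,hi);m[:150]=0;m[230:]=0;m[:,:250]=0;m[:,350:]=0
        k,l,st,ce=cv2.connectedComponentsWithStats(m)
        print(n,c,[(st[i].tolist(),ce[i].round(1).tolist()) for i in range(1,k) if st[i,4]>5])
```

```text
scene green [([310, 186, 12, 8, 20], [314.6, 191.1]), ([323, 186, 4, 7, 9], [324.7, 189.0])]
scene orange [([260, 178, 17, 9, 43], [268.7, 181.7])]
side green [([308, 197, 17, 12, 90], [316.1, 203.6])]
side orange [([323, 166, 16, 10, 71], [330.5, 171.3])]
```

View pics/crop1.png

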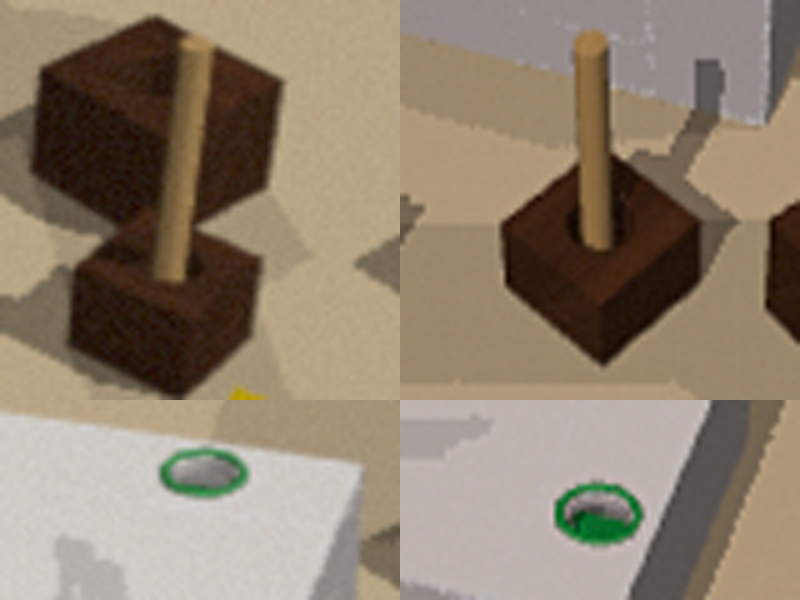

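The crop confirms the smaller dark block holds the dowel. Top-disc centre is at crop (197,44) and (592,42). The green ring is centred at crop (204,472) and (598,514). Next I'll triangulate.

```bash
cat > h.py <<'E'
import cv2,numpy as np
from rig import env
def cam(n):
    i=env.camera_info(n);R=cv2.Rodrigues(i["rvec"])[0];return i["K"],R,i["tvec"]
def ray(n,p):
    K,R,t=cam(n);d=R.T@np.linalg.inv(K)@[p[0],p[1],1];return -R.T@t,d/np.linalg.norm(d)
def onz(n,p,z):
    o,d=ray(n,p);return o+d*(z-o[2])/d[2]
def tri(p,q,a="scene",b="side"):
    o1,d1=ray(a,p);o2,d2=ray(b,q)
    s=np.linalg.lstsq(np.c_[d1,-d2],o2-o1,rcond=None)[0]
    x,y=o1+s[0]*d1,o2+s[1]*d2;return (x+y)/2,np.linalg.norm(x-y)
def proj(n,X):
    i=env.camera_info(n);return cv2.projectPoints(np.float64(X).reshape(-1,1,3),i["rvec"],i["tvec"],i["K"],None)[0][:,0]
E
python3 - <<'E'
from h import *
np.set_printoptions(precision=4,suppress=True)
A=lambda x,y:(x/5+360-.4,y/5+175-.4); B=lambda x,y:((x-400)/5+245-.4,y/5+232-.4)
print("top",tri(A(197,44),B(592,42)))
g=((318.4,189.1),(316.2,202.4));o=((268,182),(330.5,170.5))
print("green",tri(*g),onz("scene",g[0],.14),onz("side",g[1],.14))
print("orange",tri(*o),onz("scene",o[0],.14),onz("side",o[1],.14))
for n,F,P in(("scene",A,[(75,262),(183,297),(262,258),(153,207)]),("side",B,[(615,152),(502,227),(602,303),(700,223)])):
    c=np.array([onz(n,F(*p),.06) for p in P]);print(n,c[:,:2].tolist(),c.mean(0),[np.linalg.norm(c[i]-c[i-1]).round(3) for i in range(4)])
n1,n2=[np.cross(ray(n,p)[1],ray(n,q)[1]) for n,p,q in(("scene",A(197,50),A(170,270)),("side",B(592,50),B(597.5,240)))]
d=np.cross(n1,n2);print("axis",d/d[2])
E
```

```text
top (array([0.4659, 0.3306, 0.2104]), np.float64(0.0016311006812263797))
green (array([0.4667, 0.0961, 0.1412]), np.float64(1.2509162217305652e-05)) [0.4648 0.0954 0.14  ] [0.4671 0.0949 0.14  ]
orange (array([ 0.4815, -0.0639,  0.1403]), np.float64(0.0005956930679164553)) [ 0.4807 -0.0645  0.14  ] [ 0.4816 -0.0638  0.14  ]
scene [[0.48348754304868713, 0.2789997754384441], [0.494464781865003, 0.3451438264908384], [0.440333673099224, 0.3811801432048464], [0.41126659550440525, 0.309970249546819]] [0.4574 0.3288 0.06  ] [np.float64(0.079), np.float64(0.067), np.float64(0.065), np.float64(0.077)]
side [[0.47800665153371313, 0.2805807684361551], [0.5133783478374389, 0.3546791543325942], [0.4403790669687686, 0.37895397423682875], [0.4129075862520994, 0.3078313717358825]] [0.4612 0.3305 0.06  ] [np.float64(0.071), np.float64(0.082), np.float64(0.077), np.float64(0.076)]
axis [-0.0018 -0.0037  1.    ]
```

carry_out(moves=[{"translation":[4,-0.7,-2.5],"fingers":8.5},{"translation":[8,-1.4,-2.5],"fingers":8.5},{"translation":[12,-2.1,-2.5],"fingers":8.5},{"translation":[16,-2.8,-2.5],"fingers":8.5},{"translation":[20,-3.5,-2.5],"fingers":8.5},{"translation":[24,-4.2,-2.5],"fingers":8.5},{"translation":[28,-4.9,-2.5],"fingers":8.5},{"translation":[31,-5.4,-2.5],"fingers":8.5}], squeeze=30)

```text
schema error: expected keys fingers, translation, delta_rot
```

carry_out(moves=[{"translation":[2.1,-0.5,-0.5]},{"translation":[2.1,-0.5,-0.5]},{"translation":[2.1,-0.5,-0.5]},{"translation":[2.1,-0.5,-0.5]}])

```text
schema error: expected keys fingers, translation, delta_rot
```

Run:
```python
from h import *
s=env.sense();print(s)
K,R,t=cam("wrist");print("cam centre",-R.T@t,"fwd",R[2])
print("pred top/well",proj("wrist",[[.466,.331,.21],[.462,.331,.06],[.466,.331,.06]]))
cv2.imwrite("pics/w1.png",env.grab_frame("wrist"))
```

```text
{'clock': 0.1, 'joints': array([-1.14237044e-05,  2.60587904e-01, -1.39251992e-01,  1.17268313e+00,
       -4.94154980e-06,  1.57082575e+00]), 'joint_vel': array([ 0.0004373 , -0.00213727,  0.00255617, -0.00075412, -0.00052324,
       -0.00105645]), 'effort': array([ 1.30990822e-03, -4.06508374e+01,  2.54527545e+01,  1.01374229e-02,
        8.82594691e-05,  5.67244470e-06]), 'eef_pos': array([ 5.24407697e-01, -7.51959402e-06,  2.41559549e-01]), 'tool_rot': array([ 7.07120956e-01,  7.07092079e-01, -6.12233263e-04, -6.08728075e-04]), 'ft_force': array([ 0.19574286, -0.20464692, -0.11388809]), 'moment': array([ 0.01518423, -0.04378012,  0.00785636]), 'gripper_width': 0.0853309355830818}
cam centre [0.52396221 0.07318515 0.37342051] fwd [-0.00266009 -0.28350483 -0.95896712]
pred top/well [[   85.23806344 -1008.03459006]
 [  229.01877231  -309.49951754]
 [  235.06698307  -309.51670702]]
```

View pics/w1.png

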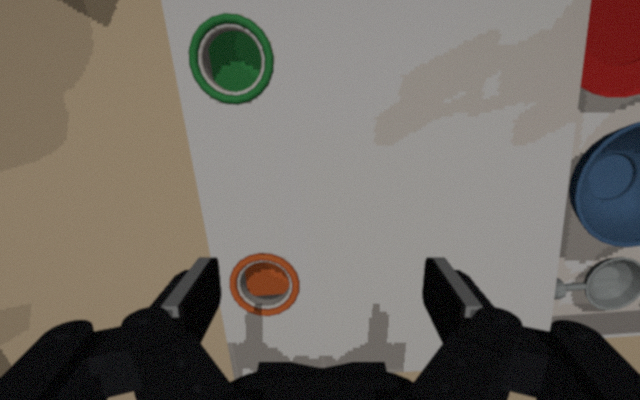

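The moves were refused because every row needs all three keys. The picture is still useful: it shows the green ring centred at (231,58) and the orange ring at (265,284) from the start pose.

Run:
```python
from h import *
a=cv2.imread("pics/w1.png");h=cv2.cvtColor(a,cv2.COLOR_BGR2HSV)
for c,lo,hi,r in(("green",(50,110,40),(85,255,255),(0,130,170,300)),("orange",(4,120,80),(15,255,255),(230,330,215,310))):
    m=np.zeros((400,640),np.uint8);y0,y1,x0,x1=r;m[y0:y1,x0:x1]=cv2.inRange(h,lo,hi)[y0:y1,x0:x1]
    p=cv2.convexHull(cv2.findNonZero(m)); e=cv2.fitEllipse(p);print(c,e,onz("wrist",e[0],.14))
```

```text
green ((230.70443725585938, 58.27666091918945), (81.17638397216797, 90.11575317382812), 155.76443481445312) [0.46621962 0.09679415 0.14      ]
orange ((264.0412292480469, 284.1366882324219), (61.336883544921875, 68.93423461914062), 100.2861099243164) [ 0.47975585 -0.06353736  0.14      ]
```

carry_out(moves=[{"translation":[4,-0.7,-2.5],"delta_rot":[0,0,0],"fingers":8.5},{"translation":[8,-1.4,-2.5],"delta_rot":[0,0,0],"fingers":8.5},{"translation":[12,-2.1,-2.5],"delta_rot":[0,0,0],"fingers":8.5},{"translation":[16,-2.8,-2.5],"delta_rot":[0,0,0],"fingers":8.5},{"translation":[20,-3.5,-2.5],"delta_rot":[0,0,0],"fingers":8.5},{"translation":[24,-4.2,-2.5],"delta_rot":[0,0,0],"fingers":8.5},{"translation":[26,-4.7,-2.5],"delta_rot":[0,0,0],"fingers":8.5},{"translation":[26,-5,-2.5],"delta_rot":[0,0,0],"fingers":8.5}], squeeze=30)

```text
clock: 0.82
eef_pos: [0.4742, 0.2642, 0.2667]
tool_rot: [0.705, 0.709, 0.0, -0.001]
ft_force: [-0.3, 0.2, 0.6]
gripper_width: 0.0848
```

Run:
```python
from h import *
s=env.sense();print(s["eef_pos"],s["tool_rot"],s["clock"])
print("pred top/well",proj("wrist",[[.466,.331,.21],[.462,.331,.06],[.466,.331,.06]]))
cv2.imwrite("pics/w2.png",env.grab_frame("wrist"))
```

```text
[0.4741871  0.26415665 0.26667627] [ 7.05140095e-01  7.09067600e-01  3.41388499e-04 -6.84053501e-04] 0.8167
pred top/well [[308.2770839  109.86396653]
 [310.0515865  104.55239024]
 [314.26943415 104.57784428]]
```

View pics/w2.png

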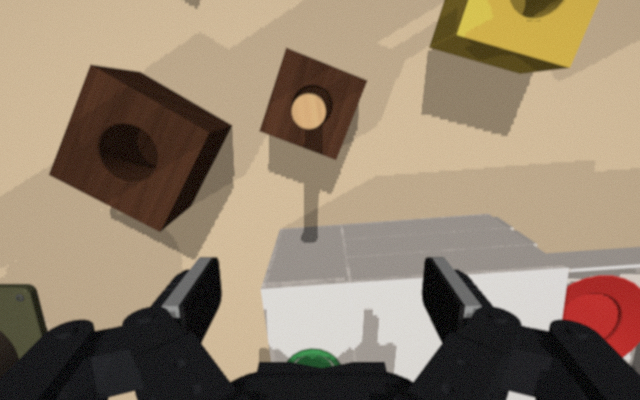

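The dowel top is at (309,111) against a predicted (308,110). The stand top's corners centre at about (312,104), so the stand sits at about (0.464, 0.331). That agrees with the earlier measurement.

carry_out(moves=[{"translation":[3.5,-0.5,0],"delta_rot":[0,0,0],"fingers":8.5},{"translation":[7,-0.85,0],"delta_rot":[0,0,0],"fingers":8.5},{"translation":[7,-0.85,0],"delta_rot":[0,0,0],"fingers":8.5},{"translation":[7,-0.85,0],"delta_rot":[0,0,0],"fingers":8.5},{"translation":[7,-0.85,2.5],"delta_rot":[0,0,0],"fingers":8.5},{"translation":[7,-0.85,5],"delta_rot":[0,0,0],"fingers":8.5},{"translation":[7,-0.85,5],"delta_rot":[0,0,0],"fingers":8.5},{"translation":[7,-0.85,5],"delta_rot":[0,0,0],"fingers":8.5}])

```text
clock: 1.53
eef_pos: [0.4657, 0.3275, 0.2163]
tool_rot: [0.708, 0.706, -0.002, -0.0]
ft_force: [0.4, 0.7, 0.2]
gripper_width: 0.0851
```

carry_out(moves=[{"translation":[0,0,2],"delta_rot":[0,0,0],"fingers":8.5},{"translation":[0,0,4],"delta_rot":[0,0,0],"fingers":8.5},{"translation":[0,0,6],"delta_rot":[0,0,0],"fingers":8.5},{"translation":[0,0,6],"delta_rot":[0,0,0],"fingers":8.5}])

```text
clock: 1.87
eef_pos: [0.4655, 0.3281, 0.1556]
tool_rot: [0.708, 0.707, -0.002, -0.0]
ft_force: [-0.4, -1.2, 0.1]
gripper_width: 0.0847
```

carry_out(moves=[{"translation":[0,0,0],"delta_rot":[0,0,0],"fingers":4},{"translation":[0,0,0],"delta_rot":[0,0,0],"fingers":2.5},{"translation":[0,0,0],"delta_rot":[0,0,0],"fingers":1},{"translation":[0,0,0],"delta_rot":[0,0,0],"fingers":1},{"translation":[0,0,0],"delta_rot":[0,0,0],"fingers":1},{"translation":[0,0,0],"delta_rot":[0,0,0],"fingers":1},{"translation":[0,0,0],"delta_rot":[0,0,0],"fingers":1},{"translation":[0,0,0],"delta_rot":[0,0,0],"fingers":1}], squeeze=40)

```text
clock: 2.53
eef_pos: [0.467, 0.3304, 0.1583]
tool_rot: [0.707, 0.707, 0.001, 0.0]
ft_force: [-0.8, 0.6, 7.0]
gripper_width: 0.0172
```

Run:
```python
from h import *
s=env.sense();print(s["eef_pos"],s["tool_rot"],s["clock"],s["gripper_width"],s["ft_force"],s["moment"])
a=env.grab_frame("scene")[150:280,330:460];b=env.grab_frame("side")[180:310,220:350]
cv2.imwrite("pics/g1.png",cv2.resize(np.hstack([a,b]),None,fx=3,fy=3,interpolation=cv2.INTER_CUBIC))
```

```text
[0.46700685 0.33043009 0.15830835] [7.07069234e-01 7.07143718e-01 9.18352337e-04 1.33491627e-04] 2.5333 0.01715358646253402 [-0.84611905  0.56302727  6.97424239] [-0.02769019  0.13113939  0.01764979]
```

View pics/g1.png

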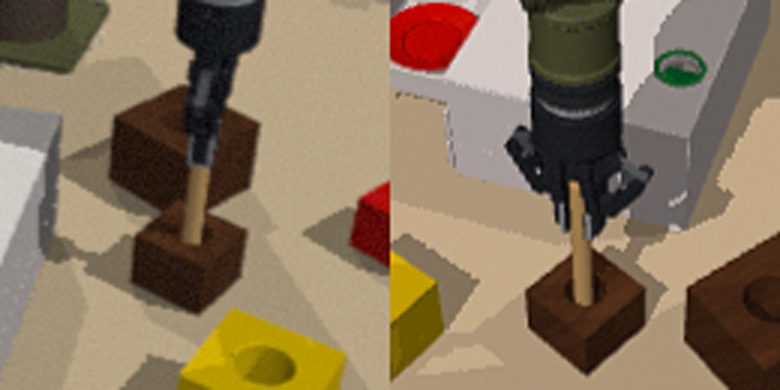

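The dowel is upright between the pads at an opening of 17 mm, with the stand beneath it. Next I'll lift it clear.

carry_out(moves=[{"translation":[0,0,-1.5],"delta_rot":[0,0,0],"fingers":1},{"translation":[0,0,-4],"delta_rot":[0,0,0],"fingers":1},{"translation":[0,0,-7],"delta_rot":[0,0,0],"fingers":1},{"translation":[0,0,-10],"delta_rot":[0,0,0],"fingers":1},{"translation":[0,0,-13],"delta_rot":[0,0,0],"fingers":1},{"translation":[0,0,-16],"delta_rot":[0,0,0],"fingers":1},{"translation":[0,0,-17],"delta_rot":[0,0,0],"fingers":1},{"translation":[0,0,-17],"delta_rot":[0,0,0],"fingers":1}])

```text
clock: 3.3
eef_pos: [0.4677, 0.3309, 0.3305]
tool_rot: [0.707, 0.707, 0.003, 0.001]
ft_force: [0.3, -0.6, -0.7]
gripper_width: 0.0173
```

carry_out(moves=[{"translation":[-2,0,0],"delta_rot":[0,0,0],"fingers":1},{"translation":[-5,0,0],"delta_rot":[0,0,0],"fingers":1},{"translation":[-8.5,0,0],"delta_rot":[0,0,0],"fingers":1},{"translation":[-12,0,0],"delta_rot":[0,0,0],"fingers":1},{"translation":[-15.5,0,0],"delta_rot":[0,0,0],"fingers":1},{"translation":[-19,0,0],"delta_rot":[0,0,0],"fingers":1},{"translation":[-22,0,0],"delta_rot":[0,0,0],"fingers":1},{"translation":[-23.5,0,0],"delta_rot":[0,0,0],"fingers":1}])

```text
clock: 3.97
eef_pos: [0.4651, 0.0918, 0.3256]
tool_rot: [0.708, 0.706, -0.002, -0.0]
ft_force: [0.8, 0.4, 0.1]
gripper_width: 0.0171
```

carry_out(moves=[{"translation":[0,0,1],"delta_rot":[0,0,0],"fingers":1},{"translation":[0,0,1.8],"delta_rot":[0,0,0],"fingers":1},{"translation":[0,0,1.8],"delta_rot":[0,0,0],"fingers":1},{"translation":[0,0,1.8],"delta_rot":[0,0,0],"fingers":1},{"translation":[0,0,1.8],"delta_rot":[0,0,0],"fingers":1}])

```text
clock: 4.38
eef_pos: [0.4663, 0.0955, 0.3088]
tool_rot: [0.707, 0.707, -0.0, -0.0]
ft_force: [0.2, -0.0, -0.7]
gripper_width: 0.0171
```

Run:
```python
from h import *
s=env.sense();p=s["eef_pos"];print(p,s["tool_rot"],s["clock"],s["gripper_width"],s["ft_force"],s["moment"])
for n in("scene","side"):print(n,"foot pred",proj(n,[[p[0],p[1],p[2]-.148]]),"hole",proj(n,[[.4662,.0957,.14]]))
a=env.grab_frame("scene")[110:240,255:385];b=env.grab_frame("side")[110:240,250:380]
cv2.imwrite("pics/i1.png",cv2.resize(np.hstack([a,b]),None,fx=3,fy=3,interpolation=cv2.INTER_CUBIC))
```

```text
[0.46627178 0.09551056 0.30882139] [ 7.06732671e-01  7.07480486e-01 -4.41880584e-04 -3.15363407e-04] 4.3833 0.017132641054257974 [ 0.23490812 -0.01959312 -0.67322756] [ 0.00278527 -0.04553301  0.0166505 ]
scene foot pred [[318.30512969 183.35250739]] hole [[318.32613094 189.33891586]]
side foot pred [[316.57122566 197.55418625]] hole [[316.38092725 202.63933162]]
```

View pics/i1.png

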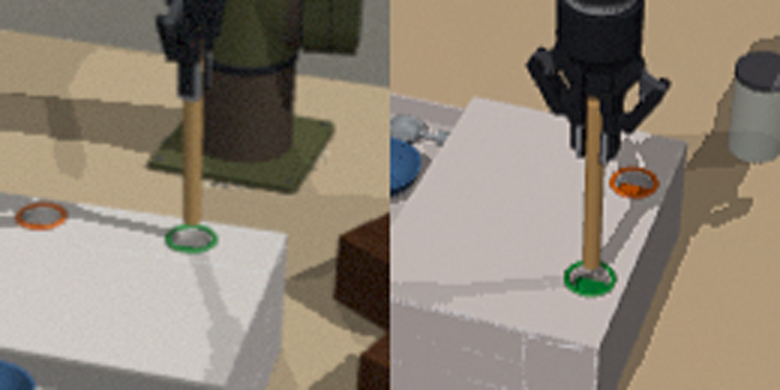

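The foot hangs just above the green ring and centred on it in both views: scene crop (192,222) over the ring at (191,239), side crop (592,268) over the ring at (590,279). Next I'll push down.

carry_out(moves=[{"translation":[0,0,1],"delta_rot":[0,0,0],"fingers":1},{"translation":[0,0,2],"delta_rot":[0,0,0],"fingers":1},{"translation":[0,0,3],"delta_rot":[0,0,0],"fingers":1},{"translation":[0,0,3.5],"delta_rot":[0,0,0],"fingers":1},{"translation":[0,0,3.5],"delta_rot":[0,0,0],"fingers":1},{"translation":[0,0,3.5],"delta_rot":[0,0,0],"fingers":1}], squeeze=60)

```text
clock: 4.98
eef_pos: [0.4665, 0.0953, 0.2745]
tool_rot: [0.707, 0.707, -0.0, -0.0]
ft_force: [0.5, 0.6, -0.2]
gripper_width: 0.0164
```

carry_out(moves=[{"translation":[0,0,0.5],"delta_rot":[0,0,0],"fingers":1},{"translation":[0,0,1],"delta_rot":[0,0,0],"fingers":1},{"translation":[0,0,1.5],"delta_rot":[0,0,0],"fingers":1},{"translation":[0,0,1.5],"delta_rot":[0,0,0],"fingers":1},{"translation":[0,0,1.5],"delta_rot":[0,0,0],"fingers":1}])

```text
clock: 5.4
eef_pos: [0.467, 0.0951, 0.2594]
tool_rot: [0.707, 0.707, 0.0, 0.0]
ft_force: [0.3, 0.4, 0.9]
gripper_width: 0.0165
```

carry_out(moves=[{"translation":[0,0,0.4],"delta_rot":[0,0,0],"fingers":1},{"translation":[0,0,0.8],"delta_rot":[0,0,0],"fingers":1},{"translation":[0,0,0.8],"delta_rot":[0,0,0],"fingers":1},{"translation":[0,0,0.8],"delta_rot":[0,0,0],"fingers":1},{"translation":[0,0,0.8],"delta_rot":[0,0,0],"fingers":1},{"translation":[0,0,0.8],"delta_rot":[0,0,0],"fingers":1}])

```text
clock: 5.9
eef_pos: [0.467, 0.0951, 0.2521]
tool_rot: [0.707, 0.707, 0.001, 0.0]
ft_force: [0.3, 0.4, 4.7]
gripper_width: 0.0166
```

carry_out(moves=[{"translation":[0,0,0.15],"delta_rot":[0,0,0],"fingers":1},{"translation":[0,0,0.15],"delta_rot":[0,0,0],"fingers":1},{"translation":[0,0,0.15],"delta_rot":[0,0,0],"fingers":1},{"translation":[0,0,0.15],"delta_rot":[0,0,0],"fingers":1},{"translation":[0,0,0.15],"delta_rot":[0,0,0],"fingers":1},{"translation":[0,0,0.15],"delta_rot":[0,0,0],"fingers":1}])

```text
clock: 6.4
eef_pos: [0.467, 0.0951, 0.2507]
tool_rot: [0.707, 0.707, 0.001, 0.0]
ft_force: [1.4, 0.2, 6.5]
gripper_width: 0.0165
```

Run:
```python
from h import *
a=env.grab_frame("scene")[130:330,170:430];b=env.grab_frame("side")[110:310,170:430]
cv2.imwrite("pics/p1.png",cv2.resize(np.hstack([a,b]),None,fx=1.5,fy=1.5,interpolation=cv2.INTER_CUBIC))
```

```text
(no output)
```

View pics/p1.png

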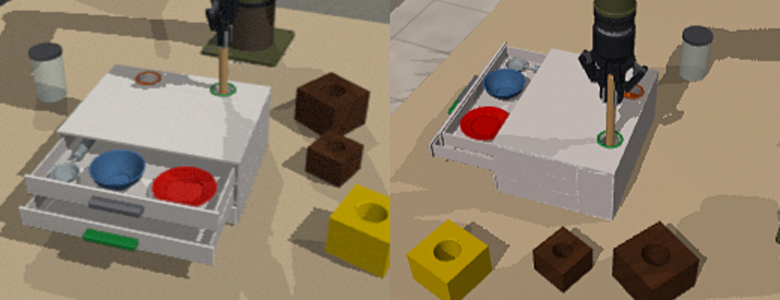

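The green drawer has sprung out beyond the grey one, with its green handle at crop (110,239). The bottom drawer is still shut. Now I'll take the dowel back.

carry_out(moves=[{"translation":[0,0,-1],"delta_rot":[0,0,0],"fingers":1},{"translation":[0,0,-2.5],"delta_rot":[0,0,0],"fingers":1},{"translation":[0,0,-4.5],"delta_rot":[0,0,0],"fingers":1},{"translation":[0,0,-6.5],"delta_rot":[0,0,0],"fingers":1},{"translation":[0,0,-7.7],"delta_rot":[0,0,0],"fingers":1},{"translation":[0,0,-7.7],"delta_rot":[0,0,0],"fingers":1},{"translation":[0,0,-7.7],"delta_rot":[0,0,0],"fingers":1}])

```text
clock: 7.08
eef_pos: [0.4664, 0.095, 0.3266]
tool_rot: [0.707, 0.707, -0.0, -0.0]
ft_force: [-0.5, 0.4, 0.1]
gripper_width: 0.0167
```

carry_out(moves=[{"translation":[2,0,0],"delta_rot":[0,0,0],"fingers":1},{"translation":[5,0,0],"delta_rot":[0,0,0],"fingers":1},{"translation":[8.5,0,0],"delta_rot":[0,0,0],"fingers":1},{"translation":[12,0,0],"delta_rot":[0,0,0],"fingers":1},{"translation":[15.5,0,0],"delta_rot":[0,0,0],"fingers":1},{"translation":[19,-0.1,0],"delta_rot":[0,0,0],"fingers":1},{"translation":[22,-0.2,0],"delta_rot":[0,0,0],"fingers":1},{"translation":[23.5,-0.2,0],"delta_rot":[0,0,0],"fingers":1}])

```text
clock: 7.75
eef_pos: [0.4633, 0.3328, 0.3243]
tool_rot: [0.706, 0.708, -0.002, -0.001]
ft_force: [0.4, 0.5, -0.4]
gripper_width: 0.0164
```

carry_out(moves=[{"translation":[0,0,0],"delta_rot":[0,0,0],"fingers":1},{"translation":[0,0,2],"delta_rot":[0,0,0],"fingers":1},{"translation":[0,0,5],"delta_rot":[0,0,0],"fingers":1},{"translation":[0,0,8],"delta_rot":[0,0,0],"fingers":1},{"translation":[0,0,10.5],"delta_rot":[0,0,0],"fingers":1},{"translation":[0,0,10.5],"delta_rot":[0,0,0],"fingers":1},{"translation":[0,0,10.5],"delta_rot":[0,0,0],"fingers":1},{"translation":[0,0,10.5],"delta_rot":[0,0,0],"fingers":1}])

```text
clock: 8.42
eef_pos: [0.4651, 0.3295, 0.223]
tool_rot: [0.707, 0.707, 0.0, 0.0]
ft_force: [0.1, 1.6, -0.6]
gripper_width: 0.0169
```

Run:
```python
from h import *
s=env.sense();p=s["eef_pos"];print(p,s["tool_rot"],s["clock"],s["gripper_width"],s["ft_force"])
a=env.grab_frame("scene")[150:280,330:460];b=env.grab_frame("side")[180:310,220:350]
cv2.imwrite("pics/r1.png",cv2.resize(np.hstack([a,b]),None,fx=3,fy=3,interpolation=cv2.INTER_CUBIC))
```

```text
[0.4650719  0.32949271 0.2229995 ] [7.07429213e-01 7.06784007e-01 4.66703736e-04 2.42466801e-04] 8.4167 0.016877262482481087 [ 0.12498756  1.64133134 -0.58894996]
```

View pics/r1.png

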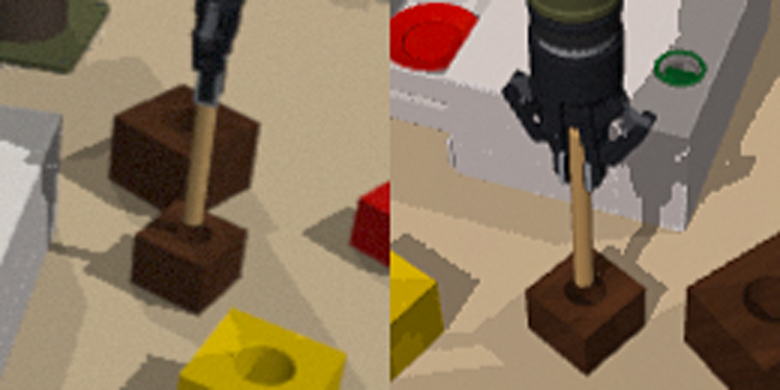

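The foot is just above the well of the small dark stand: side crop (583,286) over the well at (586,292). Next I'll lower it.

carry_out(moves=[{"translation":[0,0,1],"delta_rot":[0,0,0],"fingers":1},{"translation":[0,0,2],"delta_rot":[0,0,0],"fingers":1},{"translation":[0,0,3],"delta_rot":[0,0,0],"fingers":1},{"translation":[0,0,4],"delta_rot":[0,0,0],"fingers":1},{"translation":[0,0,5],"delta_rot":[0,0,0],"fingers":1},{"translation":[0,0,5.7],"delta_rot":[0,0,0],"fingers":1},{"translation":[0,0,5.7],"delta_rot":[0,0,0],"fingers":1},{"translation":[0,0,5.7],"delta_rot":[0,0,0],"fingers":1}])

```text
clock: 9.18
eef_pos: [0.4641, 0.3297, 0.164]
tool_rot: [0.707, 0.707, -0.001, -0.0]
ft_force: [0.4, 0.5, -0.1]
gripper_width: 0.0165
```

carry_out(moves=[{"translation":[0,0,0.2],"delta_rot":[0,0,0],"fingers":1},{"translation":[0,0,0.4],"delta_rot":[0,0,0],"fingers":1},{"translation":[0,0,0.6],"delta_rot":[0,0,0],"fingers":1},{"translation":[0,0,0.6],"delta_rot":[0,0,0],"fingers":1},{"translation":[0,0,0.6],"delta_rot":[0,0,0],"fingers":1}])

```text
clock: 9.6
eef_pos: [0.4645, 0.33, 0.1589]
tool_rot: [0.707, 0.707, 0.0, 0.0]
ft_force: [0.7, -0.1, -1.0]
gripper_width: 0.0165
```

carry_out(moves=[{"translation":[0,0,0.1],"delta_rot":[0,0,0],"fingers":1},{"translation":[0,0,0.15],"delta_rot":[0,0,0],"fingers":1},{"translation":[0,0,0.15],"delta_rot":[0,0,0],"fingers":1},{"translation":[0,0,0.15],"delta_rot":[0,0,0],"fingers":1}])

```text
clock: 9.93
eef_pos: [0.4648, 0.3303, 0.1584]
tool_rot: [0.707, 0.707, 0.001, 0.0]
ft_force: [-1.2, -0.9, 5.8]
gripper_width: 0.0168
```

carry_out(moves=[{"translation":[0,0,0],"delta_rot":[0,0,0],"fingers":2.2},{"translation":[0,0,0],"delta_rot":[0,0,0],"fingers":2.6},{"translation":[0,0,0],"delta_rot":[0,0,0],"fingers":3.2},{"translation":[0,0,0],"delta_rot":[0,0,0],"fingers":4},{"translation":[0,0,0],"delta_rot":[0,0,0],"fingers":6},{"translation":[0,0,0],"delta_rot":[0,0,0],"fingers":8.5},{"translation":[0,0,0],"delta_rot":[0,0,0],"fingers":8.5},{"translation":[0,0,0],"delta_rot":[0,0,0],"fingers":8.5}])

```text
clock: 10.6
eef_pos: [0.4645, 0.33, 0.1572]
tool_rot: [0.707, 0.707, -0.0, -0.0]
ft_force: [1.0, 0.3, 0.6]
gripper_width: 0.0844
```

carry_out(moves=[{"translation":[0,0,-1],"delta_rot":[0,0,0],"fingers":8.5},{"translation":[0,0,-2.5],"delta_rot":[0,0,0],"fingers":8.5},{"translation":[0,0,-5],"delta_rot":[0,0,0],"fingers":8.5},{"translation":[0,0,-8],"delta_rot":[0,0,0],"fingers":8.5},{"translation":[0,0,-11],"delta_rot":[0,0,0],"fingers":8.5},{"translation":[0,0,-14],"delta_rot":[0,0,0],"fingers":8.5},{"translation":[0,0,-14],"delta_rot":[0,0,0],"fingers":8.5},{"translation":[0,0,-14],"delta_rot":[0,0,0],"fingers":8.5}])

```text
clock: 11.27
eef_pos: [0.4656, 0.3308, 0.3003]
tool_rot: [0.707, 0.707, 0.003, 0.0]
ft_force: [-0.3, 0.2, -0.7]
gripper_width: 0.085
```

Run:
```python
from h import *
s=env.sense();print(s["eef_pos"],s["clock"],s["gripper_width"],s["ft_force"],abs(s["joint_vel"]).max())
a=env.grab_frame("scene")[130:330,170:430];b=env.grab_frame("side")[110:310,170:430]
cv2.imwrite("pics/f1.png",cv2.resize(np.hstack([a,b]),None,fx=1.5,fy=1.5,interpolation=cv2.INTER_CUBIC))
```

```text
[0.4656361  0.33083923 0.30027188] 11.2667 0.08497903574440381 [-0.25883251  0.18556371 -0.70842069] 0.0755913085637087
```

View pics/f1.png

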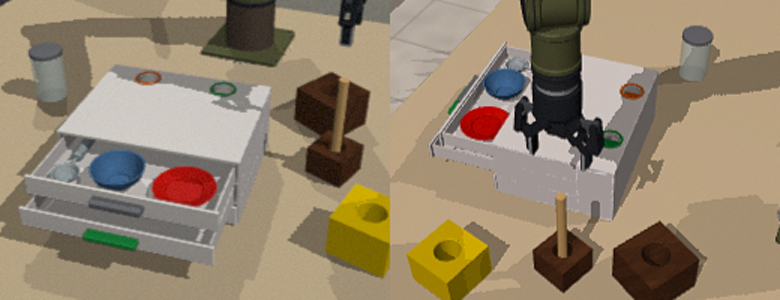

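The dowel stands upright in the small dark stand (crop (340,115) and (562,225)). The gripper is clear above it, and the green drawer is out.

```bash
python3 -c "
from rig import env
print(env.finish_job())"
```

```text
the job is handed in; nothing more can be done
None
```

I took the dowel from the smaller dark stand and pushed its foot about 37 mm down through the green-ringed hole. The green drawer sprang open, and the dowel is back upright in the same stand. I then released it and handed the job in at about 11.4 s.

- **Final checks:** the last pictures show the green drawer out beyond the grey one and the bottom drawer shut. The dowel stands upright in its stand with the open gripper clear above it. The tumbler and the look-alike blocks are still in place, and the orange hole was never touched.
- **Forces:** the readings I saw stayed at or below about 7 N; I read them only at the end of each move.
- **Disagreements:** the first two move calls were refused because every row needs all three keys, and nothing moved. My position measurements from the different cameras agreed to within about 4 mm, well inside the 10 mm of clearance.

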